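# Box up the railway models on the kit builder's desk

## Task

The four little railway models on the cutting mat are to be packed away: put each one, standing on its wheels, into the open foam-lined box on the mat that is cut for its length (the longest model in the longest box, and so on down to the shortest), so that it stands flat on the foam floor. Set them down gently, do not tip or drop them, and leave the cement bottle and the paint jar standing where they are.

Things in the scene. Friction and masses are not known exactly. Their poses are not given: they have to be found in the camera images.
- shunter: Grey model of a centre-cab diesel shunter, 128 mm over buffers, 48 mm high, 0.2 kg. Cab in the middle (grip across it): 36 mm long, side walls 34 mm apart from 15 to 45 mm up, under a 36 mm wide roof; lower hoods 24 mm wide, 36 mm high at both ends. Origin: centre of its underside (wheel bottoms); x along its length, z up. Either end may lead; wheels do not turn.
- tank_wagon: Grey model of a tank wagon, 106 mm over buffers, 0.1 kg. Level barrel 30 mm in diameter, 88 mm long, its axis 30 mm up (grip across it at mid-length), small dome on top (to 50 mm), black frame 28 mm wide. Origin: centre of its underside (wheel bottoms); x along its length, z up. Either end may lead; wheels do not turn.
- van: Grey model of a covered goods van, 86 mm over buffers, 0.08 kg. Closed body 76 mm long, 34 mm wide from 15 mm up (grip across it), roof 35.5 mm wide from 41 to 47 mm up. Origin: centre of its underside (wheel bottoms); x along its length, z up. Either end may lead; wheels do not turn.
- open_wagon: Grey model of a short, empty open goods wagon, 66 mm over buffers, 0.06 kg. Open-topped body 58 mm long, 34 mm wide outside (grip across the outside), walls 3 mm, from 15 mm up to its rim at 39 mm. Origin: centre of its underside (wheel bottoms); x along its length, z up. Either end may lead; wheels do not turn.
- box_longest: Foam-lined card box base, no lid, fixed: the longest of four. Cavity 146 x 52 mm, walls 7 mm, outside 160 x 66 mm; rim 20 mm and foam floor 4 mm above its underside. Origin: centre of its underside; x along its length, z up. Fingers do not fit in beside a model: hold it 20 mm or more above its wheel bottoms, so they stay above the rim.
- box_long: Foam-lined card box base, no lid, fixed: second longest of four. Cavity 124 x 52 mm, walls 7 mm, outside 138 x 66 mm; rim 20 mm and foam floor 4 mm above its underside. Origin: centre of its underside; x along its length, z up. Fingers do not fit in beside a model: hold it 20 mm or more above its wheel bottoms, so they stay above the rim.
- box_short: Foam-lined card box base, no lid, fixed: third longest of four. Cavity 104 x 52 mm, walls 7 mm, outside 118 x 66 mm; rim 20 mm and foam floor 4 mm above its underside. Origin: centre of its underside; x along its length, z up. Fingers do not fit in beside a model: hold it 20 mm or more above its wheel bottoms, so they stay above the rim.
- box_shortest: Foam-lined card box base, no lid, fixed: the shortest of four. Cavity 84 x 52 mm, walls 7 mm, outside 98 x 66 mm; rim 20 mm and foam floor 4 mm above its underside. Origin: centre of its underside; x along its length, z up. Fingers do not fit in beside a model: hold it 20 mm or more above its wheel bottoms, so they stay above the rim.
- cement: Bottle of liquid cement, loose, to be left alone: round glass 42 mm in diameter with a white cap 33 mm in diameter, 60 mm high in all. Origin: centre of its underside. z up.
- paint_jar: Small round paint jar, white lid, loose, to be left alone: 35 mm in diameter, 38 mm high. Origin: centre of its underside, z up. (Jar, bottle, models and boxes stand on a mat 2 mm thick. Other clutter among them lies flat, under 15 mm high; tall equipment stands only at the table's edges.)
Mind the look-alikes: they are no part of the job. Leave any yellow look-alike of the box_short alone.

How it is judged (in metres and radians):
At the end, for the whole second after the job is handed in: Each model stands upright (within 0.08 rad) at rest on the foam floor of the box of its own length rank, its centre within 12 mm of the box's centre along both box axes and its origin 1 to 7 mm above the box's underside; cement bottle and paint jar within 20 mm of where they stood (x of shunter in the frame of box_longest between -0.012 and 0.012 m and y of shunter in the frame of box_longest between -0.012 and 0.012 m and z of shunter in the frame of box_longest between 0.001 and 0.007 m and angle between each of shunter, tank_wagon, van, open_wagon's own z axis and vertical below 0.08 rad and linear speed of each of shunter, tank_wagon, van, open_wagon below 0.02 m/s and angular speed of each of shunter, tank_wagon, van, open_wagon below 0.1 rad/s and x of tank_wagon in the frame of box_long between -0.012 and 0.012 m and y of tank_wagon in the frame of box_long between -0.012 and 0.012 m and z of tank_wagon in the frame of box_long between 0.001 and 0.007 m and x of van in the frame of box_short between -0.012 and 0.012 m and y of van in the frame of box_short between -0.012 and 0.012 m and z of van in the frame of box_short between 0.001 and 0.007 m and x of open_wagon in the frame of box_shortest between -0.012 and 0.012 m and y of open_wagon in the frame of box_shortest between -0.012 and 0.012 m and z of open_wagon in the frame of box_shortest between 0.001 and 0.007 m and distance of each of cement, paint_jar from where it was at the start of the episode below 0.02 m); the robot touches nothing.
It fails at once if a model leans over by more than 35 degrees (angle between any of shunter, tank_wagon, van, open_wagon's own z axis and vertical above 0.61 rad).
It fails at once if the cement bottle or the paint jar is pushed more than 20 mm or tipped more than 20 degrees (distance of any of cement, paint_jar from where it was at the start of the episode above 0.02 m or angle between any of cement, paint_jar's own z axis and vertical above 0.35 rad).
It fails at once if a model is dropped or pressed hard: more than 40 N between a model and a box (contact force between any of shunter, tank_wagon, van, open_wagon and box_longest above 40 N or contact force between any of shunter, tank_wagon, van, open_wagon and box_long above 40 N or contact force between any of shunter, tank_wagon, van, open_wagon and box_short above 40 N or contact force between any of shunter, tank_wagon, van, open_wagon and box_shortest above 40 N).
It also fails if it takes over 109 s, if anything falls off the work surface, if the arm or the gripper's body presses on something with over 40 N, if the wrist force passes 120 N, or if a joint passes its speed limit or range.

## Robot

A 6-joint arm with a two-finger parallel gripper is mounted at the origin on the work surface. World frame = base frame: x ahead of the robot, y to its left, z up, the work surface at z = 0. Lengths are in m, angles in degrees, forces in N, time in s.
With the tool pointing down it reaches from about 0.2 to 0.875 m from the base axis. Payload 3.4 kg.
Tool frame: the origin (TCP) lies at the very end of the fingers, on their centre line; the grasp point (between the pads) lies env.tcp_to_grasp behind it (env.tcp_to_grasp is the distance from the TCP to the grasp point, in m); z points along the fingers, y is the line along which they close (so a half turn about z gives the same grasp; the last joint's range is limited). The gripper opens to 94 mm and grips with 3 to 60 N. Pads are 16 mm wide; open, the fingers measure 119 mm over their backs; the gripper's body (75 mm by 177 mm) begins 78 mm behind the grasp point.
Start: joints at [68.87, 15.808, 86.224, -0, 77.962, -6.933], TCP at [0.141, 0.557, 0.205] pointing down, gripper open.
Joint ranges: [-165.64, 165.64], [-43.16, 119.46], [12.63, 154.43], [-67.54, 247.53], [6.08, 155.33], [-154.97, 154.97]. Speed limits (degrees/s): [147.25, 147.25, 180, 180, 180, 180].

## Interface

Orientations are given as [roll, pitch, yaw] about the fixed x, y, z axes, in that order (R = Rz(yaw) Ry(pitch) Rx(roll)).
In Python, from rig import state, cams, env gives the robot as it stands.
- The arm moves only by the tool move_arm, never from a script. Its argument "increments" is a list that holds one entry, the list of rows, each a list of 7 numbers: the shift along the tool's x, y, z in m, then the turn, a rotation vector about the tool's x, y, z in degrees, then the gripper command: -1 is shut, 1 is fully open, values between are in proportion. In form: [[[x, y, z, rx, ry, rz, claw], ...]]. A call has 1 to 8 rows; each row shifts and turns the commanded pose from where the row before left it, along the tool's axes as they then stand; what a row does not reach is not made up. A row lasts 1/12 s, in which the tool goes at most 41.7 mm and 7.16 degrees, less where a joint would pass 70% of its speed; a pose out of reach is approached as far as the arm can. A call with a gripper value outside its range is refused whole. The fingers move at their own pace and stop on an object; "squeeze" is the grip in N (left out, the last holds). Time passes only in rows, so rows that do not move let the fingers close. It gives the time, the measured TCP pose, the force, the opening and the grip force at its end, in the units of the state.
- state(): the state, without advancing time (a new reading comes with each control period).
- cams.snapshot(name): name is "side" or "top"; returns a dict with "frame" (480x640x3 uint8, blue, green, red), "fx", "fy", "cx", "cy" (pixels), "dist" ([k1, k2, p1, p2, k3] as OpenCV has them; the pictures are not rectified), "R" (3x3) and "t" (3): a world point X has camera coordinates R X + t. Camera axes: x right, y down, z forward; pixel columns grow to the right and rows downward; lengths in m; the calibration is good to about 2 mm. A picture is of the moment at which its call begins. There is no depth.
- env.close_job(): hands the job in; it is judged then, once.
The state is a dict: "time_s": time; "qpos": joint angles; "qd": joint speeds; "tau": joint torques, N m; "tool_pos": TCP position; "tcp_rot": TCP orientation; "contact_force": force on the tool from outside, world axes, zero at the start; "torque": the same for the moment, N m; "finger_gap": finger opening in m; "finger_force": force on a finger pad.
Only numpy, scipy, OpenCV 4.12 (cv2) and the standard library are available. Lean on these libraries where they do the work, as an engineer would, in place of code of your own. Each camera call takes 0.05 s, during which the arm holds its last target. There are 200 camera calls.

## Working session

There is one attempt and no reset: what is moved stays moved. The work goes in short steps, Python scripts to look and compute and a tool call to move; the robot and the scene stay as the last step left them, time stands still between calls to the robot, and variables do not carry over. Pictures are saved under pics/ and viewed, at most 16 in all, crops included, and the job is handed in when it is done.

Besides the shell and the picture viewer there is one more tool, called after "Emit:" as name(argument=value, ...) on one line, values as JSON. move_arm: Moves the arm, as the interface text tells. Its arguments: {"type":"object","properties":{"increments":{"type":"array"},"squeeze":{"type":"number"}},"required":["increments"]}

```bash
ls; mkdir -p pics
python3 - <<'E'
from rig import state,cams,env
import cv2,numpy as np
print(env.tcp_to_grasp,state())
for n in("top","side"):
    s=cams.snapshot(n);cv2.imwrite(f"pics/{n}0.png",s["frame"]);np.save(f"pics/{n}0.npy",s,allow_pickle=True)
    print(n,s["fx"],s["fy"],s["cx"],s["cy"],s["dist"],s["R"],s["t"],-np.array(s["R"]).T@s["t"])
E
```

```text
pics
0.0188 {'time_s': 0.0, 'qpos': array([ 6.88687516e+01,  1.58465224e+01,  8.62930790e+01, -4.20762640e-05,
        7.79624464e+01, -6.93227789e+00]), 'qd': array([ 0.0086926 , -0.06102131, -0.04763757, -0.06684076, -0.01687379,
        0.06032696]), 'tau': array([-1.14599912e-03, -4.04586911e+01, -2.37226886e+01,  7.00551644e-02,
        3.44118546e-02, -1.21476614e-04]), 'tool_pos': array([0.14083918, 0.55690804, 0.20463059]), 'tcp_rot': array([-1.79898693e+02, -1.22759398e-02,  1.65801027e+02]), 'contact_force': array([-0.06660717,  0.21081364, -0.38215857]), 'torque': array([-0.00605465,  0.02402378,  0.01858813]), 'finger_force': 0.0, 'finger_gap': 0.09408573667918593}
top 444.4098445937249 444.4098445937249 313.8489959116544 247.7833430897084 [-0.0336092  0.         0.         0.         0.       ] [[ 0.01865722 -0.99964161  0.019198  ]
 [-0.99025307 -0.02112589 -0.13766824]
 [ 0.13802448 -0.01644238 -0.99029233]] [-0.01384283  0.48678479  1.08966597] [0.33189783 0.0143626  1.14636841]
side 567.0597407712584 567.0597407712584 325.28801679434395 236.53250903988987 [-0.01087537  0.          0.          0.          0.        ] [[ 0.71242412 -0.70149891 -0.018739  ]
 [-0.51158933 -0.50090821 -0.69811698]
 [ 0.48034178  0.50694205 -0.71573845]] [-0.34330049  0.29203421  0.98158462] [-0.07751897 -0.5921491   0.89999879]
```

View pics/top0.png

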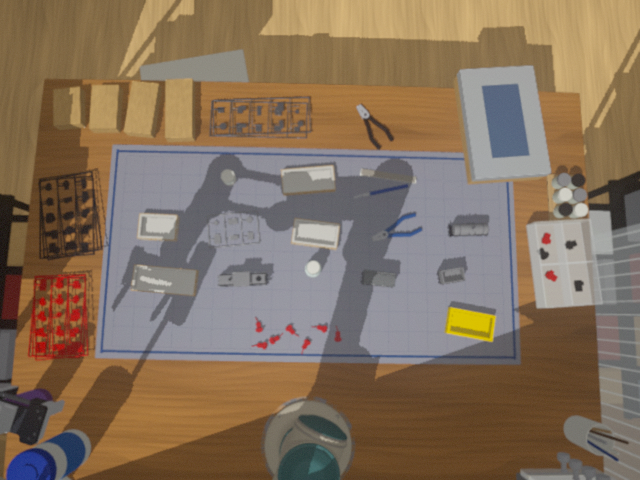

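View pics/side0.png

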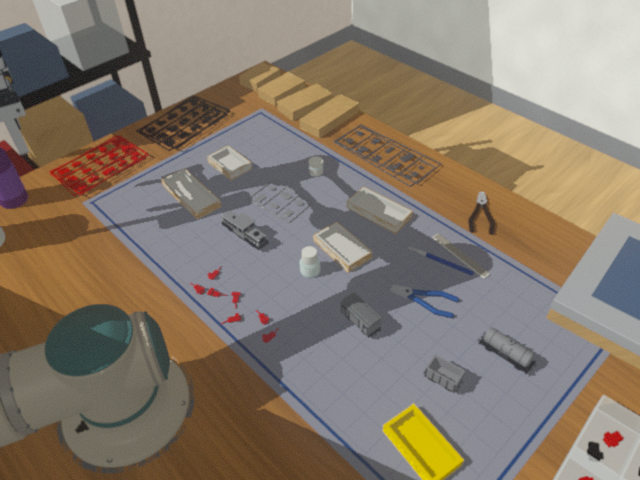

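Top view candidates:
- Boxes are at (158,226) shortest, (164,280) longest, (308,179) long and (316,233) short. The yellow look-alike is at (471,324) and will be left alone.
- Models are the shunter (245,278), van (380,278), tank wagon (468,229) and open wagon (452,271).
- Not targets: cement (313,268), jar (228,177) and the flat sprue (235,229).

Next I'll check these in close crops.

Run:
```python
import cv2
t=cv2.imread("pics/top0.png");s=cv2.imread("pics/side0.png")
a=cv2.resize(t[150:310,110:310],None,fx=4,fy=4,interpolation=cv2.INTER_CUBIC)[:600]
b=cv2.resize(t[150:300,300:500],None,fx=4,fy=4,interpolation=cv2.INTER_CUBIC)
c=cv2.resize(s[140:290,150:350],None,fx=4,fy=4,interpolation=cv2.INTER_CUBIC)
d=cv2.resize(s[170:400,310:550],None,fx=2.6,fy=2.6,interpolation=cv2.INTER_CUBIC)[:600]
for n,i in zip("abcd",(a,b,c,d)): cv2.imwrite(f"pics/c_{n}.png",i)
```

```text
(no output)
```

View pics/c_a.png

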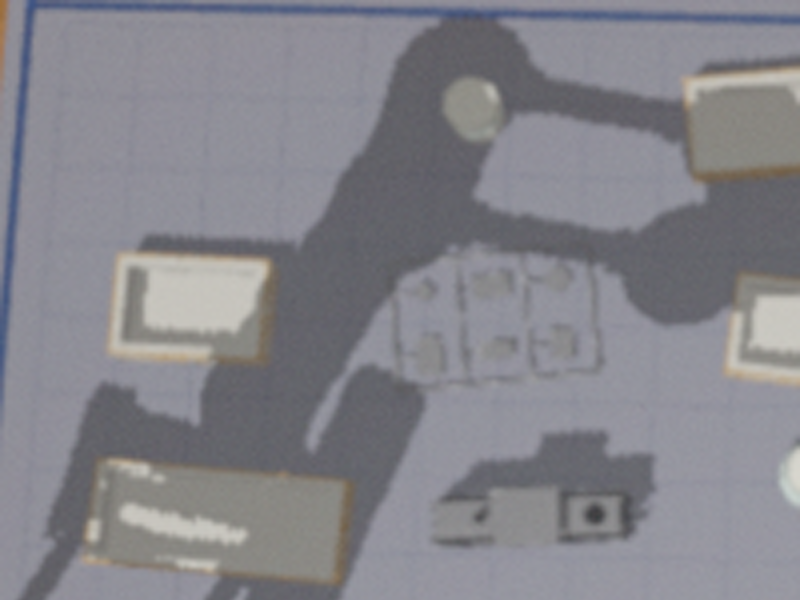

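View pics/c_b.png

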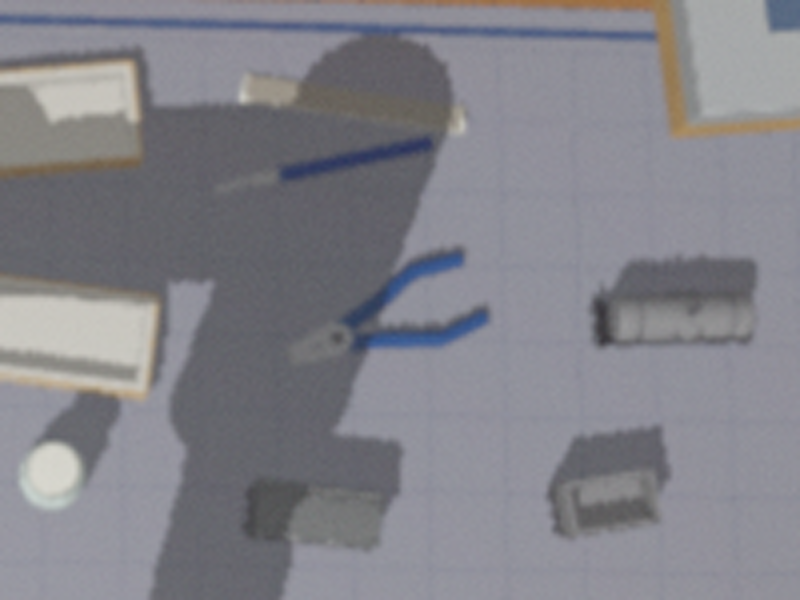

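View pics/c_c.png

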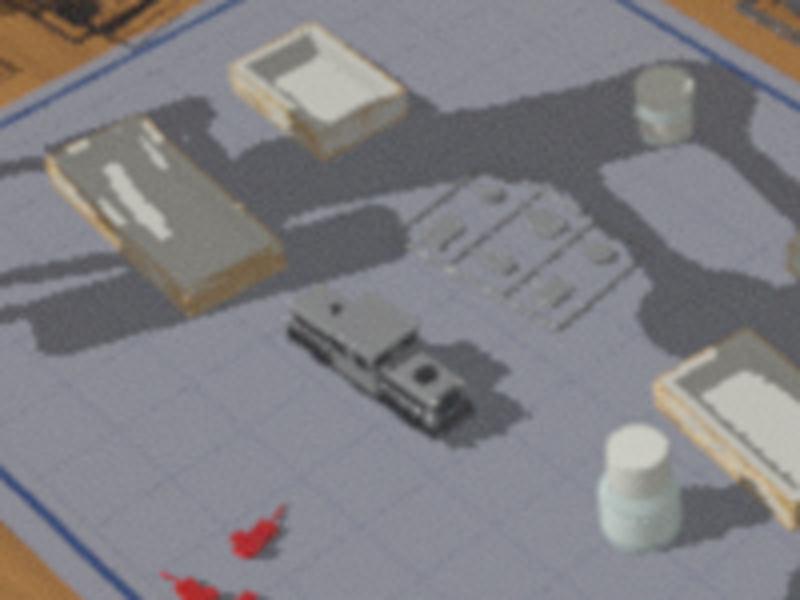

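View pics/c_d.png

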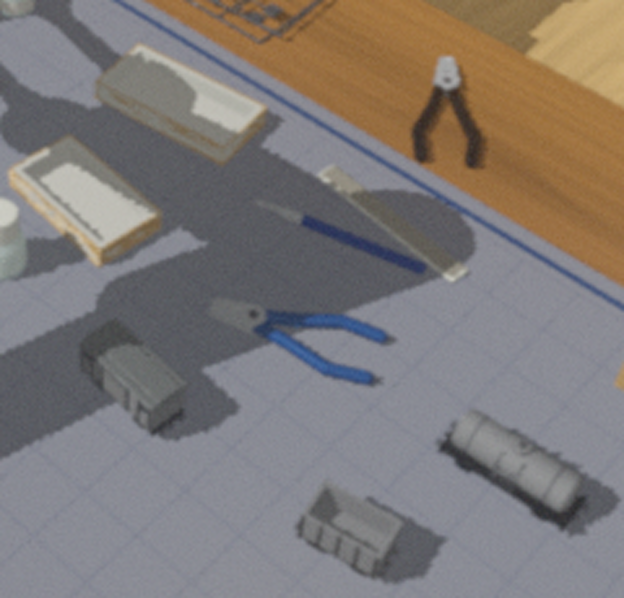

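The crops confirm the choices:
- **Boxes:** all four are light card with white foam. Their rim corners read cleanly in both views.
- **Shunter:** cab roof around top (241,279).
- **Van:** roof around (379,279).
- **Tank wagon:** dome around (473,227).
- **Open wagon:** rim around (452,276).

I'll triangulate the corners next.

```bash
cat > h.py <<'E'
import cv2,numpy as np
def ray(s,p):
    K=np.array([[s["fx"],0,s["cx"]],[0,s["fy"],s["cy"]],[0,0,1.]])
    u=cv2.undistortPoints(np.array([[p]],float),K,np.array(s["dist"]))[0,0]
    R=np.array(s["R"]);return -R.T@s["t"],R.T@np.array([u[0],u[1],1])
def plane(s,p,z):
    o,d=ray(s,p);return o+d*(z-o[2])/d[2]
def tri(s1,p1,s2,p2):
    o,d=ray(s1,p1);q,e=ray(s2,p2);ab=np.linalg.lstsq(np.c_[d,-e],q-o,rcond=None)[0]
    a=o+d*ab[0];b=q+e*ab[1];return (a+b)/2,np.linalg.norm(a-b)
E
python3 - <<'E'
import numpy as np
from h import *
T=np.load("pics/top0.npy",allow_pickle=True).item();S=np.load("pics/side0.npy",allow_pickle=True).item()
f=lambda c,p:[(p[0]+.5)/c[2]-.5+c[0],(p[1]+.5)/c[2]-.5+c[1]]
A=(110,150,4);B=(300,150,4);C=(150,140,4);D=(310,170,2.6)
a=lambda x,y:f(A,(x,y));b=lambda x,y:f(B,(x,y));c=lambda x,y:f(C,(x,y));d=lambda x,y:f(D,(x,y))
# order TL TR BR BL (+x+y, +x-y, -x-y, -x+y)
O={"shortest":([a(118,254),a(274,258),a(267,356),a(109,352)],[c(312,23),c(408,95),c(325,133),c(230,70)],.022),
"longest":([a(97,458),a(352,480),a(342,578),a(84,561)],[c(150,117),c(284,258),c(190,298),c(47,155)],.022),
"long":([a(686,76),b(138,60),b(141,165),a(694,175)],[d(138,46),d(268,108),d(222,152),d(97,90)],.022),
"short":([a(737,274),b(160,295),b(150,391),a(727,372)],[d(70,137),d(160,215),d(100,250),d(10,172)],.022),
"shunter_cab":([a(490,487),a(560,487),a(560,546),a(490,546)],[c(372,295),c(418,335),c(375,362),c(327,330)],.05),
"van":([b(255,482),b(385,490),b(378,548),b(248,538)],[d(107,320),d(186,385),d(150,405),d(80,345)],.049),
"open":([b(558,485),b(656,470),b(659,522),b(561,536)],[d(325,483),d(402,525),d(370,555),d(305,515)],.041)}
for n,(t,s,z) in O.items():
    r=[tri(T,p,S,q) for p,q in zip(t,s)];P=np.array([x[0] for x in r])
    for lab,Q in(("tri",P),("top",np.array([plane(T,p,z) for p in t])),("side",np.array([plane(S,p,z) for p in s]))):
        m=Q.mean(0);v=(Q[0]+Q[3]-Q[1]-Q[2])/2;w=(Q[0]+Q[1]-Q[2]-Q[3])/2
        print(n,lab,m.round(4),"yaw",np.degrees(np.arctan2(v[1],v[0])).round(1),np.degrees(np.arctan2(-w[0],w[1])).round(1),"L,W",np.linalg.norm(v[:2]).round(3),np.linalg.norm(w[:2]).round(3))
    print("  res",[round(x[1]*1e3,1) for x in r])
for n,p,q,z in(("dome",b(692,306),d(520,443),.052),("barL",b(612,319),d(465,437),.032),("barR",b(752,318),d(568,490),.032),("jar",a(473,107),c(664,85),.04),("cement",b(52,468),c(638,445),.062)):
    x,r=tri(T,p,S,q);print(n,x.round(4),r.round(4),plane(T,p,z).round(4),plane(S,q,z).round(4))
for p in((435,541),(632,542)):print("shframe",plane(T,a(*p),.015).round(4))
for p in((432,505),(632,496)):print("shend",plane(T,a(*p),.036).round(4))
E
```

```text
shortest tri [0.5372 0.4002 0.0164] yaw 89.2 -90.3 L,W 0.102 0.065
shortest top [0.5369 0.3976 0.022 ] yaw 89.7 -90.7 L,W 0.101 0.064
shortest side [0.5325 0.3943 0.022 ] yaw 89.8 -92.7 L,W 0.098 0.063
  res [np.float64(0.8), np.float64(2.7), np.float64(2.7), np.float64(1.4)]
longest tri [0.4008 0.3743 0.0128] yaw 86.2 -91.0 L,W 0.16 0.066
longest top [0.4    0.3717 0.022 ] yaw 86.9 -92.9 L,W 0.163 0.064
longest side [0.3957 0.3646 0.022 ] yaw 84.1 -102.0 L,W 0.166 0.063
  res [np.float64(5.9), np.float64(2.0), np.float64(3.3), np.float64(0.0)]
long tri [0.6705 0.0143 0.0131] yaw 94.6 -85.0 L,W 0.139 0.066
long top [0.6689 0.0134 0.022 ] yaw 95.1 -85.9 L,W 0.137 0.069
long side [0.662  0.0085 0.022 ] yaw 97.8 -81.3 L,W 0.134 0.07
  res [np.float64(4.8), np.float64(3.1), np.float64(0.8), np.float64(2.2)]
short tri [ 0.5276 -0.0072  0.0153] yaw 84.2 -95.1 L,W 0.118 0.065
short top [ 0.5275 -0.0078  0.022 ] yaw 84.9 -94.8 L,W 0.118 0.064
short side [ 0.5219 -0.011   0.022 ] yaw 84.2 -96.8 L,W 0.115 0.063
  res [np.float64(0.3), np.float64(3.6), np.float64(4.2), np.float64(2.0)]
shunter_
[... 679 characters left out ...]
open side [ 0.4186 -0.3568  0.041 ] yaw 98.9 -86.1 L,W 0.053 0.031
  res [np.float64(1.0), np.float64(3.7), np.float64(5.3), np.float64(6.1)]
dome [ 0.5477 -0.4055  0.0452] 0.0052 [ 0.5484 -0.4049  0.052 ] [ 0.5402 -0.4056  0.052 ]
barL [ 0.5462 -0.3665  0.0125] 0.0004 [ 0.5426 -0.36    0.032 ] [ 0.5322 -0.3713  0.032 ]
barR [ 0.5425 -0.4473  0.0384] 0.0043 [ 0.5454 -0.4516  0.032 ] [ 0.545 -0.445  0.032]
jar [0.6675 0.221  0.0361] 0.0004 [0.6664 0.2201 0.04  ] [0.6639 0.2174 0.04  ]
cement [ 0.4365 -0.0014  0.0579] 0.0007 [ 0.4364 -0.0015  0.062 ] [ 0.4337 -0.0041  0.062 ]
shframe [0.3895 0.2359 0.015 ]
shframe [0.3914 0.1111 0.015 ]
shend [0.4108 0.2347 0.036 ]
shend [0.419  0.1102 0.036 ]
```

The layout is measured. The two cameras disagree by about 5 mm, mostly as a shared offset, so the model-to-box vectors can be trusted. First move: turn the tool to yaw of about 91.5.

Emit:
move_arm(increments=[[[0,0,0,0,0,7,0.4],[0,0,0,0,0,7,0.4],[0,0,0,0,0,7,0.4],[0,0,0,0,0,7,0.4],[0,0,0,0,0,7,0.4],[0,0,0,0,0,7,0.4],[0,0,0,0,0,7,0.4],[0,0,0,0,0,7,0.4]]], squeeze=10)

```text
time_s: 0.77
tool_pos: [0.141, 0.5571, 0.205]
tcp_rot: [-180.0, 0.0, 109.5]
contact_force: [-0.5, 0.4, -0.5]
finger_gap: 0.0658
finger_force: 0.0
```

Emit:
move_arm(increments=[[[0,0,0,0,0,7,0.4],[0,0,0,0,0,7,0.4],[0,0,0,0,0,4.3,0.4],[0,0,0,0,0,0,0.4],[0,0,0,0,0,0,0.4]]])

```text
time_s: 1.18
tool_pos: [0.1409, 0.5572, 0.2051]
tcp_rot: [-180.0, 0.0, 91.6]
contact_force: [-0.2, -1.0, -0.1]
finger_gap: 0.0659
finger_force: 0.0
```

Emit:
move_arm(increments=[[[-0.028,0.018,0,0,0,0,0.4],[-0.028,0.018,0,0,0,0,0.4],[-0.028,0.018,0,0,0,0,0.4],[-0.028,0.018,0,0,0,0,0.4],[-0.028,0.018,0,0,0,0,0.4],[-0.028,0.018,0,0,0,0,0.4],[-0.028,0.018,0,0,0,0,0.4],[-0.028,0.018,0,0,0,0,0.4]]])

```text
time_s: 1.85
tool_pos: [0.2913, 0.3359, 0.2055]
tcp_rot: [180.0, -0.0, 91.6]
contact_force: [1.8, 0.9, 0.1]
finger_gap: 0.066
finger_force: 0.0
```

Emit:
move_arm(increments=[[[-0.028,0.018,0,0,0,0,0.4],[-0.028,0.018,0,0,0,0,0.4],[-0.028,0.018,0,0,0,0,0.4],[-0.028,0.018,0,0,0,0,0.4],[-0.028,0.018,0.03,0,0,0,0.4],[-0.028,0.016,0.03,0,0,0,0.4],[0,0,0.015,0,0,0,0.4],[0,0,0,0,0,0,0.4]]])

```text
time_s: 2.52
tool_pos: [0.397, 0.1735, 0.1312]
tcp_rot: [-179.6, 0.1, 91.4]
contact_force: [-0.4, 0.6, -0.3]
finger_gap: 0.0659
finger_force: 0.0
```

Run:
```python
from rig import state,cams
import cv2,numpy as np
print(state()["tool_pos"],state()["tcp_rot"])
t=cams.snapshot("top")["frame"];s=cams.snapshot("side")["frame"]
f=lambda i:cv2.resize(i,(400,300),interpolation=cv2.INTER_CUBIC)
a=t[210:330,170:330];b=s[160:280,170:330]
cv2.imwrite("pics/m1.png",np.hstack([f(a),f(b)]))
```

```text
[0.39701418 0.17347265 0.1311715 ] [-1.79595996e+02  8.93686048e-02  9.13885344e+01]
```

View pics/m1.png

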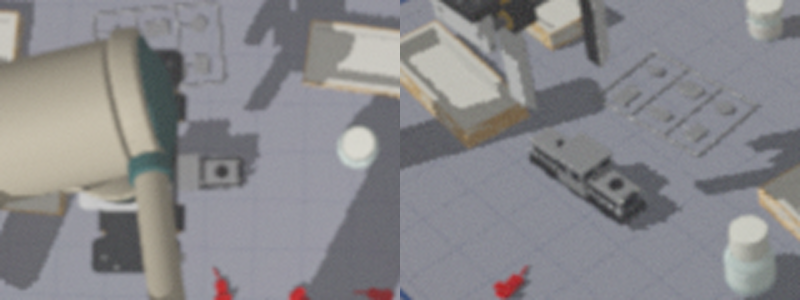

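Picture m1: the top view of the cab is hidden by the arm. In the side view the fingertips are at about (222,202) and (250,186), a handy check of the side calibration.

Run:
```python
import numpy as np
from h import *
S=np.load("pics/side0.npy",allow_pickle=True).item()
for p in((222,202.5),(250,186.5)):print(plane(S,p,.131).round(4))
```

```text
[0.3598 0.1705 0.131 ]
[0.431  0.1682 0.131 ]
```

Emit:
move_arm(increments=[[[-0.0015,0.004,0.02,0.4,0,0,0.4],[0,0,0.025,0,0,0,0.4],[0,0,0.025,0,0,0,0.4],[0,0,0.02,0,0,0,0.4],[0,0,0.01,0,0,0,0.4],[0,0,0.007,0,0,0,0.4],[0,0,0,0,0,0,0.4],[0,0,0,0,0,0,0.4]]])

```text
time_s: 3.28
tool_pos: [0.4032, 0.1751, 0.0281]
tcp_rot: [-179.7, -0.0, 91.6]
contact_force: [0.2, 0.1, 0.2]
finger_gap: 0.0657
finger_force: 0.0
```

Emit:
move_arm(increments=[[[0,0,0,0,0,0,0.1],[0,0,0,0,0,0,0],[0,0,0,0,0,0,-0.1],[0,0,0,0,0,0,-0.2],[0,0,0,0,0,0,-0.3],[0,0,0,0,0,0,-0.4],[0,0,0,0,0,0,-0.5],[0,0,0,0,0,0,-0.5]]])

```text
time_s: 3.95
tool_pos: [0.4028, 0.1742, 0.0275]
tcp_rot: [-179.6, -0.0, 91.5]
contact_force: [-0.0, -0.1, 4.4]
finger_gap: 0.0357
finger_force: 9.9
```

Emit:
move_arm(increments=[[[0,0,-0.005,0,0,0,-0.5],[0,0,-0.015,0,0,0,-0.5],[0,0,-0.03,0,0,0,-0.5],[0,0,-0.03,0,0,0,-0.5],[0,0,0,0,0,4.7,-0.5],[0,0,0,0,0,0,-0.5]]], squeeze=15)

```text
time_s: 4.45
tool_pos: [0.404, 0.1744, 0.1087]
tcp_rot: [-179.8, -0.0, 86.7]
contact_force: [0.4, 0.1, -2.8]
finger_gap: 0.0356
finger_force: 14.9
```

Emit:
move_arm(increments=[[[0.028,0,0,0,0,0,-0.5],[0.028,0,0,0,0,0,-0.5],[0.028,0,0,0,0,0,-0.5],[0.028,0,0,0,0,0,-0.5],[0.028,0,0,0,0,0,-0.5],[0.028,0,0,0,0,0,-0.5],[0.028,0,0,0,0,0,-0.5],[0,0,0,0,0,0,-0.5]]])

```text
time_s: 5.12
tool_pos: [0.4138, 0.3744, 0.1056]
tcp_rot: [-179.5, -0.1, 87.1]
contact_force: [0.7, -0.2, -1.7]
finger_gap: 0.0353
finger_force: 15.0
```

Run:
```python
from rig import state,cams
import cv2,numpy as np
print(state()["tool_pos"],state()["tcp_rot"],state()["finger_gap"])
t=cams.snapshot("top")["frame"];s=cams.snapshot("side")["frame"]
f=lambda i:cv2.resize(i,(400,300),interpolation=cv2.INTER_CUBIC)
cv2.imwrite("pics/m2.png",np.hstack([f(t[210:330,90:250]),f(s[110:230,110:270])]))
```

```text
[0.41380689 0.37435618 0.1055561 ] [-1.79539223e+02 -1.15874622e-01  8.70532676e+01] 0.03534686807573593
```

View pics/m2.png

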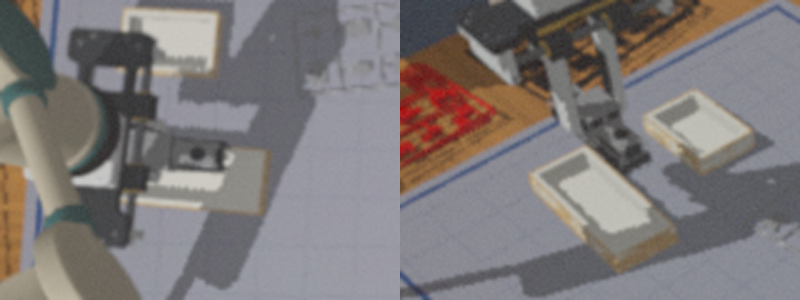

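Picture m2: the shunter hangs level in the fingers, front buffers at about top (184,272), offset in +x from the longest box. That matches the TCP reading, so I'll correct it and lower.

Emit:
move_arm(increments=[[[-0.003,-0.015,0,0,0,0,-0.5],[0,0,0.02,0,0,0,-0.5],[0,0,0.02,0,0,0,-0.5],[0,0,0.015,0,0,0,-0.5],[0,0,0.008,0,0,0,-0.5],[0,0,0,0,0,0,-0.5],[0,0,0,0,0,0,-0.5]]])

```text
time_s: 5.8
tool_pos: [0.3981, 0.3667, 0.0439]
tcp_rot: [-179.5, 0.1, 86.8]
contact_force: [-0.3, 0.5, -2.4]
finger_gap: 0.0352
finger_force: 15.0
```

Run:
```python
from rig import state,cams
import cv2,numpy as np
print(state()["tool_pos"],state()["tcp_rot"],state()["contact_force"])
t=cams.snapshot("top")["frame"];s=cams.snapshot("side")["frame"]
f=lambda i:cv2.resize(i,(400,400),interpolation=cv2.INTER_CUBIC)
cv2.imwrite("pics/m3.png",np.hstack([f(t[240:320,120:200]),f(s[150:230,150:230])]))
```

```text
[0.39810225 0.36674947 0.04389021] [-1.79534960e+02  9.36346432e-02  8.67792657e+01] [-0.29518434  0.51897936 -2.42384604]
```

View pics/m3.png

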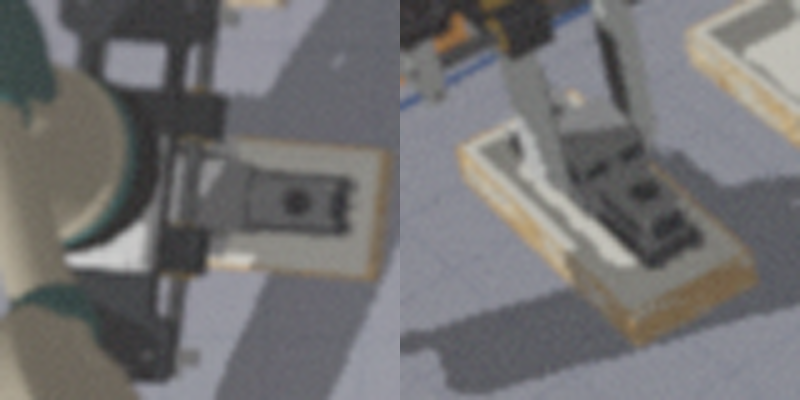

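Picture m3: the hood is centred across the box (crop rows 172–235 against rim 142–268) and about 3 mm too close to the near end. Shift 3 mm in +y and lower.

Emit:
move_arm(increments=[[[0.0035,0,0,0,0,0,-0.5],[0,0,0.004,0,0,0,-0.5],[0,0,0.004,0,0,0,-0.5],[0,0,0.002,0,0,0,-0.5],[0,0,0,0,0,0,-0.5],[0,0,0,0,0,0,-0.5]]])

```text
time_s: 6.4
tool_pos: [0.3983, 0.3711, 0.0339]
tcp_rot: [-179.6, 0.1, 86.8]
contact_force: [-0.1, -1.2, -2.8]
finger_gap: 0.0354
finger_force: 15.0
```

Emit:
move_arm(increments=[[[0,0,0.001,0,0,0,-0.5],[0,0,0.001,0,0,0,-0.5],[0,0,0,0,0,0,-0.5],[0,0,0,0,0,0,-0.5]]])

```text
time_s: 6.73
tool_pos: [0.3985, 0.3712, 0.0322]
tcp_rot: [-179.6, 0.0, 86.8]
contact_force: [0.0, -0.4, -1.6]
finger_gap: 0.0355
finger_force: 15.0
```

Force is shifting from −2.8 to −1.6 N, so the wheels are starting to touch. Creep down a little more, release and rise.

Emit:
move_arm(increments=[[[0,0,0.001,0,0,0,-0.5],[0,0,0,0,0,0,-0.5],[0,0,0,0,0,0,-0.5]]])

```text
time_s: 6.98
tool_pos: [0.3987, 0.3712, 0.0316]
tcp_rot: [-179.6, 0.0, 86.8]
contact_force: [-0.2, -0.8, 2.3]
finger_gap: 0.0354
finger_force: 15.0
```

Emit:
move_arm(increments=[[[0,0,0,0,0,0,-0.2],[0,0,0,0,0,0,-0.1],[0,0,0,0,0,0,0],[0,0,0,0,0,0,0.1],[0,0,-0.005,0,0,0,0.1],[0,0,-0.02,0,0,0,0.1],[0,0,-0.03,0,0,0,0.3],[0,0,-0.04,0,0,0,0.4]]])

```text
time_s: 7.65
tool_pos: [0.3974, 0.3699, 0.1252]
tcp_rot: [-179.3, 0.2, 86.8]
contact_force: [0.4, -0.3, 0.5]
finger_gap: 0.0616
finger_force: 0.0
```

Emit:
move_arm(increments=[[[-0.0356,0.0028,0,0,0,0,0.4],[-0.0356,0.0028,0,0,0,0,0.4],[-0.0356,0.0028,0,0,0,0,0.4],[-0.0356,0.0028,0,0,0,0,0.4],[-0.0356,0.0028,0,0,0,0,0.4],[-0.0356,0.0028,0,0,0,0,0.4],[-0.0356,0.0028,0,0,0,0,0.4],[-0.0356,0.0028,0,0,0,0,0.4]]])

```text
time_s: 8.32
tool_pos: [0.4054, 0.0841, 0.1267]
tcp_rot: [-179.7, 0.0, 86.8]
contact_force: [0.1, -1.0, 0.2]
finger_gap: 0.0655
finger_force: 0.0
```

Emit:
move_arm(increments=[[[-0.0356,0.0028,0,0,0,0,0.4],[-0.0356,0.0028,0,0,0,0,0.4],[-0.0356,0.0028,0,0,0,0,0.4],[-0.0356,0.0028,0,0,0,0,0.4],[-0.0356,0.0028,0,0,0,0,0.4],[-0.0356,0.0028,0,0,0,0,0.4],[-0.0356,0.0028,0,0,0,0,0.4],[0,0,0,0,0,0,0.4]]])

```text
time_s: 8.98
tool_pos: [0.4127, -0.1707, 0.1269]
tcp_rot: [-179.8, 0.3, 86.5]
contact_force: [0.6, -0.5, -0.6]
finger_gap: 0.0656
finger_force: 0.0
```

Emit:
move_arm(increments=[[[0,0,0,0,0,0,0.4],[0,0,0,0,0,0,0.4]]])

```text
time_s: 9.15
tool_pos: [0.4109, -0.1637, 0.1261]
tcp_rot: [-179.6, -0.0, 86.8]
contact_force: [-0.0, 1.2, 0.5]
finger_gap: 0.0656
finger_force: 0.0
```

Run:
```python
from rig import state,cams
import cv2,numpy as np
print(state()["tool_pos"],state()["tcp_rot"])
t=cams.snapshot("top")["frame"];s=cams.snapshot("side")["frame"]
f=lambda i:cv2.resize(i,(400,300),interpolation=cv2.INTER_CUBIC)
cv2.imwrite("pics/m4.png",np.hstack([f(t[225:315,110:230]),f(s[240:360,290:450])]))
```

```text
[ 0.41086662 -0.1637047   0.12614716] [-1.79568837e+02 -3.21667693e-02  8.67541620e+01]
```

View pics/m4.png

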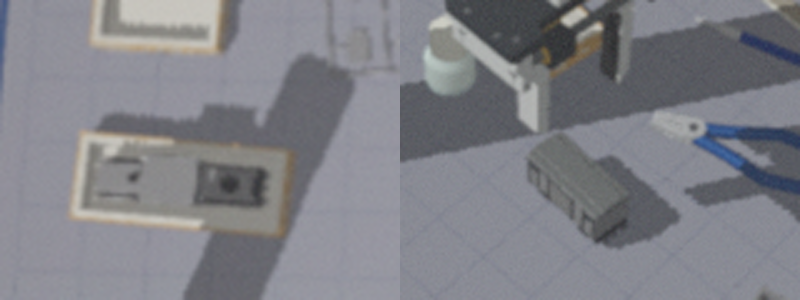

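Picture m4: the shunter stands level and centred in the longest box (top crop 95–268, box 75–292). The fingers straddle the van. Descending to grip it.

Emit:
move_arm(increments=[[[-0.002,0,0.02,0,0,0,0.4],[0,0,0.025,0,0,0,0.4],[0,0,0.025,0,0,0,0.4],[0,0,0.02,0,0,0,0.4],[0,0,0.01,0,0,0,0.4],[0,0,0.003,0,0,0,0.4],[0,0,0,0,0,0,0.4],[0,0,0,0,0,0,0.4]]], squeeze=8)

```text
time_s: 9.92
tool_pos: [0.411, -0.1657, 0.0237]
tcp_rot: [-179.6, 0.0, 86.9]
contact_force: [-0.1, 0.2, 0.9]
finger_gap: 0.0655
finger_force: 0.0
```

Emit:
move_arm(increments=[[[0,0,0,0,0,0,0.1],[0,0,0,0,0,0,0],[0,0,0,0,0,0,-0.1],[0,0,0,0,0,0,-0.2],[0,0,0,0,0,0,-0.3],[0,0,0,0,0,0,-0.4],[0,0,0,0,0,0,-0.5],[0,0,0,0,0,0,-0.5]]])

```text
time_s: 10.58
tool_pos: [0.4107, -0.1665, 0.0234]
tcp_rot: [-179.6, 0.0, 86.8]
contact_force: [-0.8, -0.2, 2.8]
finger_gap: 0.0355
finger_force: 7.9
```

Emit:
move_arm(increments=[[[0,0,-0.005,0,0,0,-0.5],[0,0,-0.015,0,0,0,-0.5],[0,0,-0.03,0,0,0,-0.5],[0,0,-0.03,0,0,0,-0.5],[0,0,0,0,0,2,-0.5],[0,0,0,0,0,0,-0.5]]], squeeze=12)

```text
time_s: 11.08
tool_pos: [0.4121, -0.1669, 0.1049]
tcp_rot: [-179.8, 0.1, 84.8]
contact_force: [-0.6, 0.4, -0.4]
finger_gap: 0.0354
finger_force: 11.9
```

Emit:
move_arm(increments=[[[0.024,0.0144,0,0,0,0,-0.5],[0.024,0.0144,0,0,0,0,-0.5],[0.024,0.0144,0,0,0,0,-0.5],[0.024,0.0144,0,0,0,0,-0.5],[0.024,0.0144,0,0,0,0,-0.5],[0.024,0.0144,0,0,0,0,-0.5],[0.024,0.0144,0,0,0,0,-0.5],[0,0,0,0,0,0,-0.5]]])

```text
time_s: 11.75
tool_pos: [0.5287, -0.0046, 0.1012]
tcp_rot: [-179.6, -0.1, 85.0]
contact_force: [1.1, 0.5, -0.6]
finger_gap: 0.0355
finger_force: 11.9
```

Emit:
move_arm(increments=[[[0,0,0,0,0,0,-0.5],[0,0,0,0,0,0,-0.5],[0,0,0,0,0,0,-0.5]]])

```text
time_s: 12.0
tool_pos: [0.5253, -0.0088, 0.1017]
tcp_rot: [-179.5, 0.1, 84.8]
contact_force: [0.5, 0.9, -0.5]
finger_gap: 0.0353
finger_force: 11.9
```

Target reached. Lower to just inside the rim and check.

Emit:
move_arm(increments=[[[0,0,0.02,0,0,0,-0.5],[0,0,0.02,0,0,0,-0.5],[0,0,0.015,0,0,0,-0.5],[0,0,0.008,0,0,0,-0.5],[0,0,0,0,0,0,-0.5],[0,0,0,0,0,0,-0.5]]])

```text
time_s: 12.5
tool_pos: [0.5259, -0.0088, 0.0394]
tcp_rot: [-179.6, 0.0, 84.7]
contact_force: [-0.4, 0.6, -0.6]
finger_gap: 0.0353
finger_force: 11.9
```

Run:
```python
from rig import state,cams
import cv2,numpy as np
print(state()["tool_pos"],state()["contact_force"])
t=cams.snapshot("top")["frame"];s=cams.snapshot("side")["frame"]
f=lambda i:cv2.resize(i,(400,400),interpolation=cv2.INTER_CUBIC)
cv2.imwrite("pics/m5.png",np.hstack([f(t[195:275,276:356]),f(s[205:285,300:380])]))
```

```text
[ 0.52585893 -0.00875914  0.03941174] [-0.44171341  0.62720003 -0.59932221]
```

View pics/m5.png

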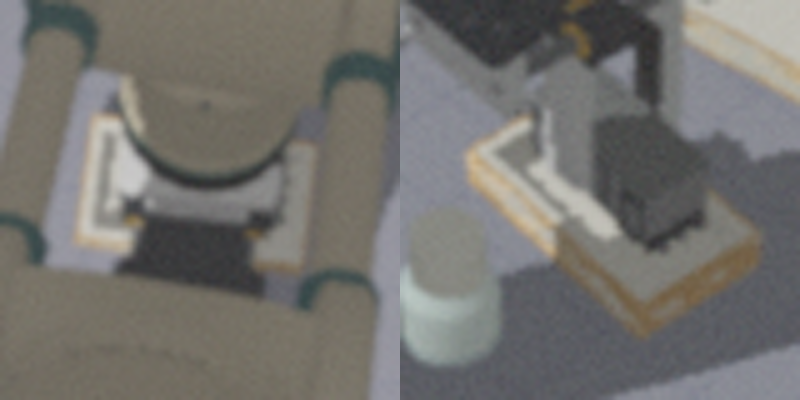

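Picture m5: the van hangs inside the short box's walls (side crop 600–705, 120–245), clear on all sides. Lower it, then release.

Emit:
move_arm(increments=[[[0,0,0.004,0,0,0,-0.5],[0,0,0.003,0,0,0,-0.5],[0,0,0.002,0,0,0,-0.5],[0,0,0.001,0,0,0,-0.5],[0,0,0.001,0,0,0,-0.5],[0,0,0.0005,0,0,0,-0.5],[0,0,0,0,0,0,-0.5],[0,0,0,0,0,0,-0.5]]])

```text
time_s: 13.27
tool_pos: [0.5261, -0.0081, 0.0279]
tcp_rot: [-179.6, 0.0, 84.8]
contact_force: [-0.5, 0.4, -1.1]
finger_gap: 0.0351
finger_force: 11.9
```

Emit:
move_arm(increments=[[[0,0,0.0008,0,0,0,-0.5],[0,0,0,0,0,0,-0.5],[0,0,0,0,0,0,-0.5]]])

```text
time_s: 13.52
tool_pos: [0.5263, -0.008, 0.0275]
tcp_rot: [-179.6, 0.0, 84.8]
contact_force: [-0.4, 0.9, 2.4]
finger_gap: 0.0354
finger_force: 11.9
```

Emit:
move_arm(increments=[[[0,0,0,0,0,0,-0.2],[0,0,0,0,0,0,-0.1],[0,0,0,0,0,0,0],[0,0,0,0,0,0,0.1],[0,0,-0.005,0,0,0,0.1],[0,0,-0.02,0,0,0,0.1],[0,0,-0.03,0,0,0,0.3],[0,0,-0.04,0,0,0,0.4]]])

```text
time_s: 14.18
tool_pos: [0.5245, -0.0078, 0.1211]
tcp_rot: [-179.3, 0.0, 84.8]
contact_force: [0.8, 0.1, 0.2]
finger_gap: 0.0615
finger_force: 0.0
```

Emit:
move_arm(increments=[[[0,0,0,0,0,-6.7,0.4],[-0.0331,0.0008,0,0,0,0,0.4],[-0.0331,0.0008,0,0,0,0,0.4],[-0.0331,0.0008,0,0,0,0,0.4],[-0.0331,0.0008,0,0,0,0,0.4],[-0.0331,0.0008,0,0,0,0,0.4],[-0.0331,0.0008,0,0,0,0,0.4],[-0.0331,0.0008,0,0,0,0,0.4]]])

```text
time_s: 14.85
tool_pos: [0.5382, -0.2412, 0.1223]
tcp_rot: [-179.6, -0.0, 91.5]
contact_force: [0.3, 0.7, -0.2]
finger_gap: 0.0657
finger_force: 0.0
```

Emit:
move_arm(increments=[[[-0.0331,0.0008,0,0,0,0,0.4],[-0.0331,0.0008,0,0,0,0,0.4],[-0.0331,0.0008,0,0,0,0,0.4],[-0.0331,0.0008,0,0,0,0,0.4],[-0.0331,0.0008,0,0,0,0,0.4],[0,0,0,0,0,0,0.4],[0,0,0,0,0,0,0.4],[0,0,0,0,0,0,0.4]]])

```text
time_s: 15.52
tool_pos: [0.5463, -0.4042, 0.1217]
tcp_rot: [-179.6, -0.1, 91.5]
contact_force: [0.1, 1.2, -0.4]
finger_gap: 0.0658
finger_force: 0.0
```

Run:
```python
from rig import state,cams
import cv2,numpy as np
print(state()["tool_pos"],state()["tcp_rot"])
t=cams.snapshot("top")["frame"];s=cams.snapshot("side")["frame"]
f=lambda i:cv2.resize(i,(400,400),interpolation=cv2.INTER_CUBIC)
cv2.imwrite("pics/m6.png",np.hstack([f(t[195:275,276:356]),f(s[270:390,440:560])]))
```

```text
[ 0.5463489 -0.4041558  0.1217012] [-1.79564264e+02 -9.24329169e-02  9.14748475e+01]
```

View pics/m6.png

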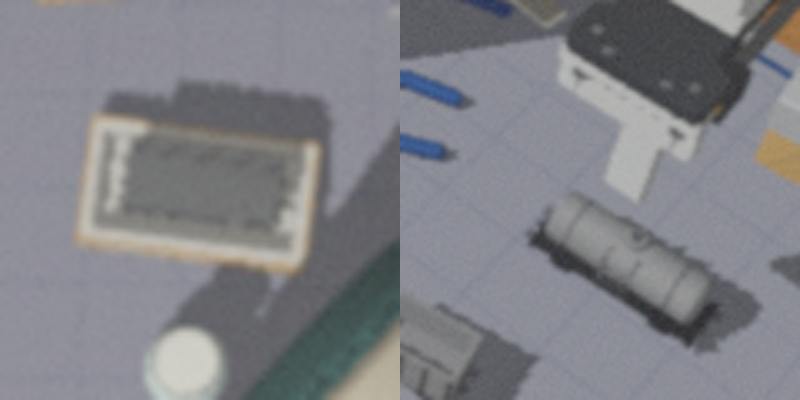

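Picture m6: the van stands squarely in the short box, within about 4 mm of centre. The finger is beside the tank wagon's dome. Descend and grip.

Emit:
move_arm(increments=[[[-0.001,-0.001,0.02,0,0,0,0.4],[0,0,0.025,0,0,0,0.4],[0,0,0.025,0,0,0,0.4],[0,0,0.017,0,0,0,0.4],[0,0,0.007,0,0,0,0.4],[0,0,0.003,0,0,0,0.4],[0,0,0,0,0,0,0.4],[0,0,0,0,0,0,0.4]]], squeeze=8)

```text
time_s: 16.28
tool_pos: [0.546, -0.4061, 0.0263]
tcp_rot: [-179.7, 0.1, 91.5]
contact_force: [0.4, -0.0, 0.4]
finger_gap: 0.0658
finger_force: 0.0
```

Emit:
move_arm(increments=[[[0,0,0,0,0,0,0.1],[0,0,0,0,0,0,-0.1],[0,0,0,0,0,0,-0.2],[0,0,0,0,0,0,-0.3],[0,0,0,0,0,0,-0.4],[0,0,0,0,0,0,-0.5],[0,0,0,0,0,0,-0.6],[0,0,0,0,0,0,-0.6]]])

```text
time_s: 16.95
tool_pos: [0.545, -0.4061, 0.0251]
tcp_rot: [-179.6, 0.0, 91.5]
contact_force: [-1.2, -0.4, 1.1]
finger_gap: 0.0294
finger_force: 7.9
```

Emit:
move_arm(increments=[[[0,0,-0.005,0,0,0,-0.6],[0,0,-0.015,0,0,0,-0.6],[0,0,-0.03,0,0,0,-0.6],[0,0,-0.03,0,0,0,-0.6],[0,0,0,0,0,-3.4,-0.6],[0.029,0.0112,0,0,0,0,-0.6],[0.029,0.0112,0,0,0,0,-0.6],[0.029,0.0112,0,0,0,0,-0.6]]], squeeze=14)

```text
time_s: 17.62
tool_pos: [0.5717, -0.3158, 0.1049]
tcp_rot: [-179.6, -0.0, 94.8]
contact_force: [0.2, 0.8, -2.3]
finger_gap: 0.0292
finger_force: 13.9
```

Emit:
move_arm(increments=[[[0.029,0.0112,0,0,0,0,-0.6],[0.029,0.0112,0,0,0,0,-0.6],[0.029,0.0112,0,0,0,0,-0.6],[0.029,0.0112,0,0,0,0,-0.6],[0.029,0.0112,0,0,0,0,-0.6],[0.029,0.0112,0,0,0,0,-0.6],[0.029,0.0112,0,0,0,0,-0.6],[0.029,0.0112,0,0,0,0,-0.6]]])

```text
time_s: 18.28
tool_pos: [0.6413, -0.0759, 0.1043]
tcp_rot: [-179.6, -0.0, 94.9]
contact_force: [0.8, 0.2, -1.2]
finger_gap: 0.0297
finger_force: 13.9
```

Emit:
move_arm(increments=[[[0.029,0.0112,0,0,0,0,-0.6],[0.029,0.0112,0,0,0,0,-0.6],[0.028,0.0108,0,0,0,0,-0.6],[0,0,0,0,0,0,-0.6],[0,0,0,0,0,0,-0.6],[0,0,0,0,0,0,-0.6],[0,0,0,0,0,0,-0.6]]])

```text
time_s: 18.87
tool_pos: [0.6665, 0.0098, 0.104]
tcp_rot: [-179.6, 0.0, 94.8]
contact_force: [-0.2, 0.4, -0.7]
finger_gap: 0.0294
finger_force: 13.9
```

Emit:
move_arm(increments=[[[0.001,0,0.02,0,0,0,-0.6],[0,0,0.02,0,0,0,-0.6],[0,0,0.015,0,0,0,-0.6],[0,0,0.008,0,0,0,-0.6],[0,0,0,0,0,0,-0.6],[0,0,0,0,0,0,-0.6]]])

```text
time_s: 19.37
tool_pos: [0.6663, 0.011, 0.0411]
tcp_rot: [-179.6, -0.0, 94.8]
contact_force: [-0.1, 0.6, -1.2]
finger_gap: 0.0296
finger_force: 13.9
```

Run:
```python
from rig import state,cams
import cv2,numpy as np
print(state()["tool_pos"],state()["contact_force"])
t=cams.snapshot("top")["frame"];s=cams.snapshot("side")["frame"]
f=lambda i:cv2.resize(i,(400,400),interpolation=cv2.INTER_CUBIC)
cv2.imwrite("pics/m7.png",np.hstack([f(t[140:220,268:348]),f(s[165:255,335:425])]))
```

```text
[0.6663497  0.0109532  0.04114648] [-0.11321626  0.58710091 -1.22545451]
```

View pics/m7.png

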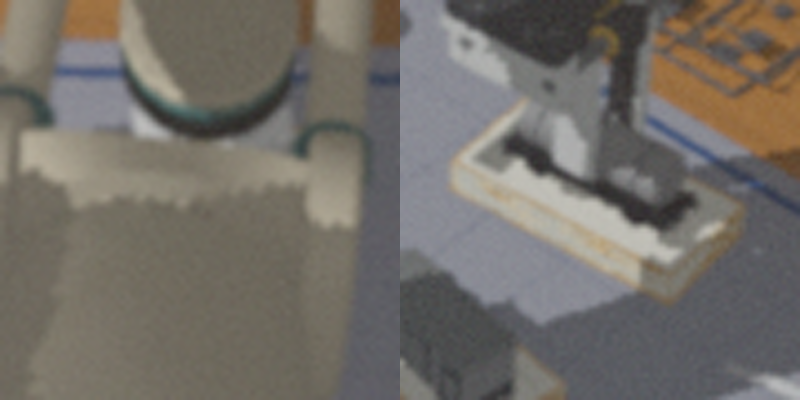

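Picture m7: the tank wagon hangs level inside the long box's rim (side crop, frame 505–690 inside rim 452–742). Lower it.

Emit:
move_arm(increments=[[[0,0,0.004,0,0,0,-0.6],[0,0,0.003,0,0,0,-0.6],[0,0,0.002,0,0,0,-0.6],[0,0,0.001,0,0,0,-0.6],[0,0,0.001,0,0,0,-0.6],[0,0,0.0005,0,0,0,-0.6],[0,0,0,0,0,0,-0.6],[0,0,0,0,0,0,-0.6]]])

```text
time_s: 20.13
tool_pos: [0.6663, 0.012, 0.0296]
tcp_rot: [-179.6, -0.0, 94.9]
contact_force: [0.1, 0.0, -1.9]
finger_gap: 0.0296
finger_force: 13.9
```

Emit:
move_arm(increments=[[[0,0,0.0008,0,0,0,-0.6],[0,0,0,0,0,0,-0.6],[0,0,0,0,0,0,-0.6]]])

```text
time_s: 20.38
tool_pos: [0.6665, 0.0119, 0.0291]
tcp_rot: [-179.6, -0.0, 94.9]
contact_force: [-1.1, -0.2, 0.6]
finger_gap: 0.0297
finger_force: 13.9
```

Emit:
move_arm(increments=[[[0,0,0.0004,0,0,0,-0.6],[0,0,0,0,0,0,-0.3],[0,0,0,0,0,0,-0.2],[0,0,0,0,0,0,0],[0,0,0,0,0,0,0.1],[0,0,-0.01,0,0,0,0.1],[0,0,-0.04,0,0,0,0.1],[0,0,-0.04,0,0,0,0.3]]])

```text
time_s: 21.05
tool_pos: [0.6651, 0.012, 0.1176]
tcp_rot: [-179.3, -0.1, 94.9]
contact_force: [1.6, -0.3, 0.3]
finger_gap: 0.0557
finger_force: 0.0
```

Emit:
move_arm(increments=[[[0,0,0,0,0,-3.1,0.4],[-0.0234,-0.0209,0,0,0,0,0.4],[-0.0234,-0.0209,0,0,0,0,0.4],[-0.0234,-0.0209,0,0,0,0,0.4],[-0.0234,-0.0209,0,0,0,0,0.4],[-0.0234,-0.0209,0,0,0,0,0.4],[-0.0234,-0.0209,0,0,0,0,0.4],[-0.0234,-0.0209,0,0,0,0,0.4]]])

```text
time_s: 21.72
tool_pos: [0.5441, -0.1718, 0.1201]
tcp_rot: [-179.7, -0.0, 98.0]
contact_force: [0.2, -0.6, -0.6]
finger_gap: 0.0656
finger_force: 0.0
```

Emit:
move_arm(increments=[[[-0.0234,-0.0209,0,0,0,0,0.4],[-0.0234,-0.0209,0,0,0,0,0.4],[-0.0234,-0.0209,0,0,0,0,0.4],[-0.0234,-0.0209,0,0,0,0,0.4],[-0.0234,-0.0209,0,0,0,0,0.4],[-0.0234,-0.0209,0,0,0,0,0.4],[-0.0234,-0.0209,0,0,0,0,0.4],[0,0,0,0,0,0,0.4]]])

```text
time_s: 22.38
tool_pos: [0.4204, -0.3581, 0.121]
tcp_rot: [-179.5, 0.2, 97.8]
contact_force: [0.5, -0.4, 0.6]
finger_gap: 0.0656
finger_force: 0.0
```

Emit:
move_arm(increments=[[[0,0,0,0,0,0,0.4],[0,0,0,0,0,0,0.4],[0,0,0,0,0,0,0.4]]])

```text
time_s: 22.63
tool_pos: [0.4233, -0.3523, 0.1204]
tcp_rot: [-179.6, -0.1, 98.1]
contact_force: [-0.9, 0.7, 0.4]
finger_gap: 0.0652
finger_force: 0.0
```

Run:
```python
from rig import state,cams
import cv2,numpy as np
print(state()["tool_pos"],state()["tcp_rot"])
t=cams.snapshot("top")["frame"];s=cams.snapshot("side")["frame"]
f=lambda i:cv2.resize(i,(400,400),interpolation=cv2.INTER_CUBIC)
cv2.imwrite("pics/m8.png",np.hstack([f(t[140:220,268:348]),f(s[290:410,390:510])]))
```

```text
[ 0.42329832 -0.3523378   0.12038944] [-1.79633002e+02 -6.33462116e-02  9.80502577e+01]
```

View pics/m8.png

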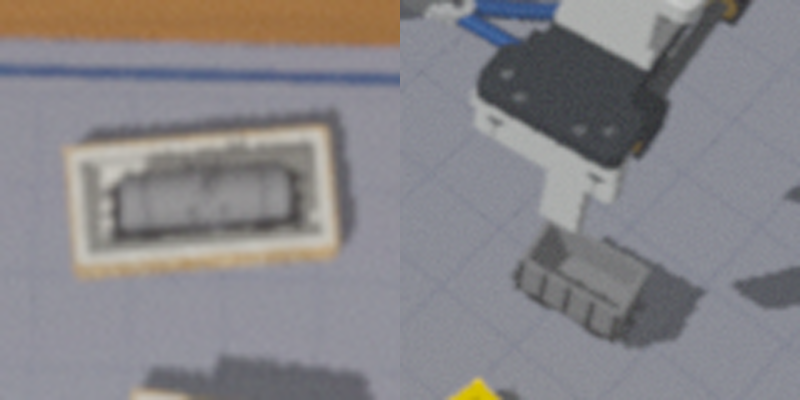

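Picture m8: the tank wagon stands centred in the long box (110–300 inside 66–340), and the fingers are over the open wagon. Descend and grip.

Emit:
move_arm(increments=[[[-0.001,-0.002,0.02,0,0,0,0.4],[0,0,0.025,0,0,0,0.4],[0,0,0.025,0,0,0,0.4],[0,0,0.017,0,0,0,0.4],[0,0,0.007,0,0,0,0.4],[0,0,0.0025,0,0,0,0.4],[0,0,0,0,0,0,0.4],[0,0,0,0,0,0,0.4]]], squeeze=7)

```text
time_s: 23.4
tool_pos: [0.4211, -0.3549, 0.0246]
tcp_rot: [-179.7, 0.0, 98.0]
contact_force: [-0.1, -0.1, 0.2]
finger_gap: 0.0658
finger_force: 0.0
```

Emit:
move_arm(increments=[[[0,0,0,0,0,0,0.1],[0,0,0,0,0,0,-0.1],[0,0,0,0,0,0,-0.2],[0,0,0,0,0,0,-0.3],[0,0,0,0,0,0,-0.4],[0,0,0,0,0,0,-0.5],[0,0,0,0,0,0,-0.5],[0,0,0,0,0,0,-0.5]]])

```text
time_s: 24.07
tool_pos: [0.4204, -0.3547, 0.0239]
tcp_rot: [-179.6, -0.0, 98.0]
contact_force: [-0.0, 0.8, 3.7]
finger_gap: 0.0342
finger_force: 6.9
```

Emit:
move_arm(increments=[[[0,0,-0.005,0,0,0,-0.5],[0,0,-0.015,0,0,0,-0.5],[0,0,-0.03,0,0,0,-0.5],[0,0,-0.035,0,0,0,-0.5],[0,0,0,0,0,4.15,-0.5],[0,0,0,0,0,4.15,-0.5],[0.034,0.005,0,0,0,0,-0.5],[0.034,0.005,0,0,0,0,-0.5]]], squeeze=10)

```text
time_s: 24.73
tool_pos: [0.4312, -0.2872, 0.1087]
tcp_rot: [-179.6, 0.0, 89.5]
contact_force: [0.4, 0.7, -1.1]
finger_gap: 0.0343
finger_force: 9.9
```

Emit:
move_arm(increments=[[[0.034,0.005,0,0,0,0,-0.5],[0.034,0.005,0,0,0,0,-0.5],[0.034,0.005,0,0,0,0,-0.5],[0.034,0.005,0,0,0,0,-0.5],[0.034,0.005,0,0,0,0,-0.5],[0.034,0.005,0,0,0,0,-0.5],[0.034,0.005,0,0,0,0,-0.5],[0.034,0.005,0,0,0,0,-0.5]]])

```text
time_s: 25.4
tool_pos: [0.4722, -0.0131, 0.1083]
tcp_rot: [-179.6, 0.0, 89.7]
contact_force: [1.0, 0.4, -0.8]
finger_gap: 0.0343
finger_force: 9.9
```

Emit:
move_arm(increments=[[[0.034,0.005,0,0,0,0,-0.5],[0.034,0.005,0,0,0,0,-0.5],[0.034,0.005,0,0,0,0,-0.5],[0.034,0.005,0,0,0,0,-0.5],[0.034,0.005,0,0,0,0,-0.5],[0.034,0.005,0,0,0,0,-0.5],[0.034,0.005,0,0,0,0,-0.5],[0.034,0.005,0,0,0,0,-0.5]]])

```text
time_s: 26.07
tool_pos: [0.5136, 0.2587, 0.1079]
tcp_rot: [-179.6, 0.0, 89.7]
contact_force: [0.5, 0.2, -0.3]
finger_gap: 0.0341
finger_force: 9.9
```

Emit:
move_arm(increments=[[[0.034,0.005,0,0,0,0,-0.5],[0.034,0.005,0,0,0,0,-0.5],[0.034,0.005,0,0,0,0,-0.5],[0,0,0,0,0,0,-0.5],[0,0,0,0,0,0,-0.5],[0,0,0,0,0,0,-0.5],[0,0,0,0,0,0,-0.5]]])

```text
time_s: 26.65
tool_pos: [0.529, 0.3575, 0.1076]
tcp_rot: [-179.5, 0.1, 89.7]
contact_force: [0.5, -0.3, -0.6]
finger_gap: 0.0342
finger_force: 9.9
```

Emit:
move_arm(increments=[[[0.019,0.003,0,0,0,0,-0.5],[0.019,0.003,0,0,0,0,-0.5],[0,0,0.02,0,0,0,-0.5],[0,0,0.02,0,0,0,-0.5],[0,0,0.018,0,0,0,-0.5],[0,0,0.008,0,0,0,-0.5],[0,0,0,0,0,0,-0.5],[0,0,0,0,0,0,-0.5]]])

```text
time_s: 27.32
tool_pos: [0.5355, 0.396, 0.042]
tcp_rot: [-179.6, 0.0, 89.6]
contact_force: [-0.1, -0.2, -0.8]
finger_gap: 0.0342
finger_force: 9.9
```

Run:
```python
from rig import state,cams
import cv2,numpy as np
print(state()["tool_pos"],state()["contact_force"])
t=cams.snapshot("top")["frame"];s=cams.snapshot("side")["frame"]
f=lambda i:cv2.resize(i,(400,400),interpolation=cv2.INTER_CUBIC)
cv2.imwrite("pics/m9.png",np.hstack([f(t[190:260,125:195]),f(s[130:200,195:265])]))
```

```text
[0.53549787 0.39603412 0.04203029] [-0.0975842  -0.20635073 -0.77133579]
```

View pics/m9.png

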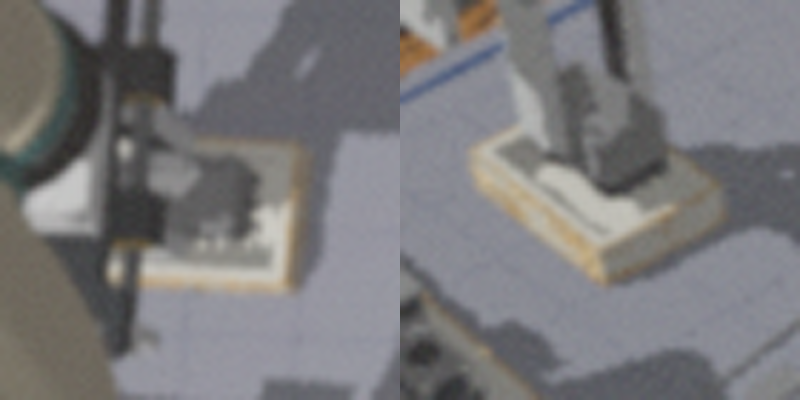

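Picture m9: the open wagon is inside the shortest box's walls, and the height parallax accounts for its offset in the top crop. Lower, release, back off and check.

Emit:
move_arm(increments=[[[0,0,0.005,0,0,0,-0.5],[0,0,0.004,0,0,0,-0.5],[0,0,0.002,0,0,0,-0.5],[0,0,0.001,0,0,0,-0.5],[0,0,0.001,0,0,0,-0.5],[0,0,0.0005,0,0,0,-0.5],[0,0,0,0,0,0,-0.5],[0,0,0,0,0,0,-0.5]]])

```text
time_s: 28.08
tool_pos: [0.5352, 0.397, 0.0282]
tcp_rot: [-179.6, 0.0, 89.7]
contact_force: [1.6, -0.2, -0.5]
finger_gap: 0.0341
finger_force: 9.9
```

Emit:
move_arm(increments=[[[0,0,0.0006,0,0,0,-0.5],[0,0,0,0,0,0,-0.5],[0,0,0,0,0,0,-0.5]]])

```text
time_s: 28.33
tool_pos: [0.5353, 0.397, 0.028]
tcp_rot: [-179.6, -0.0, 89.7]
contact_force: [-1.0, -0.1, 0.4]
finger_gap: 0.0342
finger_force: 9.9
```

Release, rise and clear the camera views by moving away toward −y.

Emit:
move_arm(increments=[[[0,0,0.0003,0,0,0,-0.5],[0,0,0,0,0,0,-0.2],[0,0,0,0,0,0,-0.1],[0,0,0,0,0,0,0],[0,0,0,0,0,0,0.1],[0,0,-0.01,0,0,0,0.1],[0,0,-0.04,0,0,0,0.1],[0,0,-0.04,0,0,0,0.3]]])

```text
time_s: 29.0
tool_pos: [0.5342, 0.396, 0.1166]
tcp_rot: [-179.3, 0.2, 89.7]
contact_force: [0.4, 0.2, -0.1]
finger_gap: 0.0555
finger_force: 0.0
```

Emit:
move_arm(increments=[[[0,0,-0.03,0,0,0,0.3],[-0.035,0,0,0,0,0,0.3],[-0.035,0,0,0,0,0,0.3],[-0.035,0,0,0,0,0,0.3],[-0.035,0,0,0,0,0,0.3],[-0.035,0,0,0,0,0,0.3],[-0.035,0,0,0,0,0,0.3],[-0.035,0,0,0,0,0,0.3]]])

```text
time_s: 29.67
tool_pos: [0.5346, 0.1504, 0.1483]
tcp_rot: [-179.7, 0.0, 89.7]
contact_force: [0.9, -0.9, -0.1]
finger_gap: 0.0611
finger_force: 0.0
```

Emit:
move_arm(increments=[[[-0.035,0,0,0,0,0,0.3],[-0.035,0,0,0,0,0,0.3],[-0.035,0,0,0,0,0,0.3],[-0.035,0,0,0,0,0,0.3],[-0.035,0,0,0,0,0,0.3],[-0.035,0,0,0,0,0,0.3],[-0.035,0,0,0,0,0,0.3],[-0.035,0,0,0,0,0,0.3]]])

```text
time_s: 30.33
tool_pos: [0.5332, -0.1298, 0.1484]
tcp_rot: [-179.7, 0.0, 89.7]
contact_force: [0.5, 0.1, 0.7]
finger_gap: 0.0608
finger_force: 0.0
```

Emit:
move_arm(increments=[[[-0.035,0,0,0,0,0,0.3],[-0.035,0,0,0,0,0,0.3],[-0.035,0,0,0,0,0,0.3],[-0.035,0,0,0,0,0,0.3],[0,0,0,0,0,0,0.3],[0,0,0,0,0,0,0.3],[0,0,0,0,0,0,0.3]]])

```text
time_s: 30.92
tool_pos: [0.5323, -0.2675, 0.1477]
tcp_rot: [-179.6, -0.0, 89.7]
contact_force: [-1.0, 0.1, 0.6]
finger_gap: 0.061
finger_force: 0.0
```

Run:
```python
from rig import state,cams
import cv2,numpy as np
print(state()["time_s"],state()["tool_pos"],state()["contact_force"])
t=cams.snapshot("top")["frame"];s=cams.snapshot("side")["frame"]
f=lambda i:cv2.resize(i,(400,300),interpolation=cv2.INTER_CUBIC)
cv2.imwrite("pics/m10.png",np.vstack([np.hstack([f(t[190:250,120:200]),f(s[130:190,190:270])]),np.hstack([f(t[150:300,130:330]),f(s[130:310,160:400])])]))
```

```text
30.9167 [ 0.53230692 -0.26750094  0.14765668] [-1.01716107  0.13855078  0.5880485 ]
```

View pics/m10.png

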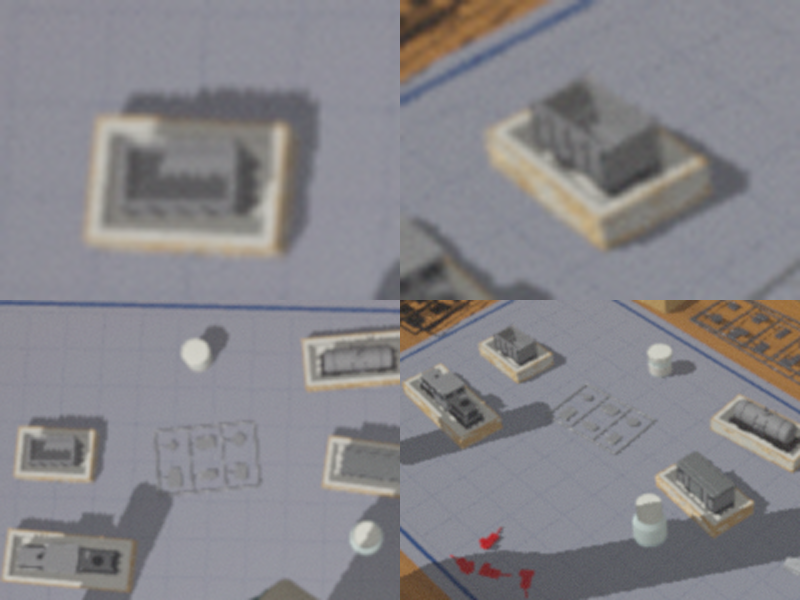

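Picture m10: all four models stand upright in their boxes. The open wagon (crop 125–242 in box 90–293) is within about 4 mm after parallax, and the bottle and jar are unmoved. Handing in.

```bash
python3 -c "
from rig import env
print(env.close_job())"
```

```text
the job is handed in; nothing more can be done
None
```

I packed all four models upright in the boxes of their own length, each about 4 mm or less off centre by camera, left the bottle and jar standing, and handed the job in at about 31 s; the hand-in gave no verdict.

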